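Set the thumbscrew of a lathe steady

TASK

Gently push the carriage of the steady rest home against its end stop, so that the steel bar lying in it comes under the thumbscrew. Turn the thumbscrew down (clockwise) until its nose, which first slides up a little into the screw, bottoms firmly on the bar, without forcing it; then back it off a quarter of a turn so the bar can run free, and let go. Leave the other things on the bench where they are.

Things in the scene. Friction and masses are not known exactly. Their poses are not given: they have to be found in the camera images.
- steady: grey cast steady rest, screwed to the bench: a bed 270 x 130 x 30 mm carrying a portal (two posts and a cross-beam, 178 mm across y, 40 mm along x, top of the beam 161 mm above the bench). Origin at bench level straight under the thumbscrew's axis; x points along the bed away from its front (the way the carriage is pushed home), y across it, z up. The bed reaches from x = -210 to +60 mm.
- carriage: steel carriage that slides along the steady's x on the bed, stiff by about 3 N of friction; it carries a V rest and stays where it is left. Origin under the V's centre; it starts 45 mm short of home, and at home its origin is level with the thumbscrew's axis (x = 0 in the steady's frame), where it meets a hard stop. Its front push plate stands upright across y: 80 mm wide, 12 mm thick, its top 98 mm above the bench.
- plate (a point): point in the middle of the push plate's front face, the face looking along the steady's -x, 77 mm above the bench. Axes as the steady's. At home it lies 95 mm before the thumbscrew's axis.
- bar: origin at the centre of the loose turned steel bar that lies in the V, 30 mm diameter, 114 mm long with its smaller turned ends, along the steady's y.
- screw: spindle of the thumbscrew, 14 mm steel rod running vertically through the cross-beam, with the brass nose below and the wing on top. It goes up and down with the wing's turning: 24 mm for a whole turn (quick thread, right-handed: clockwise from above is down). Origin on its axis, 66 mm below the wing's foot.
- wing_grip (a point): middle of the thumbscrew's wing, the part to turn: a flat dark steel bar 44 mm long (its x axis), 12 mm thick (its y axis) and 38 mm high; its foot stands some 20 mm above the beam at first, 10 mm when screwed down. Origin at half height on the screw's axis. Turning freely takes about 0.07 N m. There is room above to turn it up by more than half a turn.
- tip (a point): lowest point of the rounded brass nose (18 mm across) under the screw, at first 1 to 9 mm above the bar's top. After touching the bar the nose slides up into the screw with a light drag (4 N) for a hidden 0.5 to 4 mm, then bottoms hard and presses: the wing's load rises by 0.004 N m per newton, 0.12 N m (30 N) some 0.3 rad after bottoming. Over 75 N is forcing. The nose stays pushed in.
- jaw: bystander: stepped dark steel chuck jaw 60 x 22 x 46 mm beside the steady, to be left alone; point at its underside's centre.
- wrench: bystander: steel wrench 180 mm lying beside the steady; origin at its underside.
- bush: bystander: brass bush 44 mm across, 30 mm high; origin at its underside.
- holder: bystander: steel lathe tool holder 50 mm square, 35 mm high, with a tool bit; origin at its underside.
- calliper: bystander: steel calliper 210 mm lying flat; origin at its underside.
- sleeve: bystander: tapered steel sleeve 100 mm tall standing upright; origin at its underside.
- brush: bystander: bench brush 200 mm lying; origin at its middle.
Things that resemble listed ones, but are neither listed nor needed, are in the scene too. What is shaped like the bar but purple or red is not meant.

How it is judged:
By the outcome, as a careful person would: the job done as asked, in the order asked, and still so for the second after the job is handed in, with the robot touching nothing.
It also fails if it takes over 72 s, if anything falls off the work surface, if the arm or the gripper's body presses on something with over 40 N, if the wrist force passes 120 N, or if a joint passes its speed limit or range.

ROBOT

A 6-joint arm with a two-finger parallel gripper is mounted at the origin on the work surface. World frame = base frame: x ahead of the robot, y to its left, z up, the work surface at z = 0. Lengths are in mm, angles in rad, forces in N, time in s.
With the tool pointing down it reaches from about 350 to 775 mm from the base axis. Payload 7.3 kg.
Tool frame: the origin (TCP) lies between the finger pads; the fingertips stand bot.tip_extent ahead of it and the grasp point (between the pads) lies 6 mm ahead of it (bot.tip_extent is the distance from the TCP to the fingertips, in mm); x points along the fingers, y is the direction in which the jaws open and shut, and the axes are right-handed (so a half turn about x gives the same grasp; the last joint's range is limited). The gripper opens to 92 mm and grips with 3 to 60 N. Pads are 19 mm wide; open, the fingers measure 130 mm over their backs; the gripper's body (75 mm by 190 mm) begins 47 mm behind the grasp point.
Start: joints at [1.188, 0.342, 1.524, -0, 1.275, -0.146], TCP at [123.144, 510.37, 251.741] pointing down, gripper open.
Joint ranges: [-2.53, 2.53], [-0.77, 2.02], [0.04, 2.7], [-1, 4.14], [0.28, 2.66], [-3.11, 3.11]. Speed limits (rad/s): [2.57, 2.57, 3.14, 3.14, 3.14, 3.14].

INTERFACE

Orientations are given as [roll, pitch, yaw] about the fixed x, y, z axes, in that order (R = Rz(yaw) Ry(pitch) Rx(roll)).
In Python, from plant import bot, capture, workorder gives the robot as it stands. The module is installed in compiled form; this text tells all that it offers.
- The arm moves only by the shell command python3 -m crank 'ROWS'. ROWS is JSON, a list of rows, each an object with "linear": the shift along the tool's x, y, z in cm, a list of three; "delta_rot": the turn, a rotation vector about the tool's x, y, z in degrees, a list of three; "fingers": the opening, from 0 (shut) to 1 (fully open). In form: [{"linear": [x, y, z], "delta_rot": [wx, wy, wz], "fingers": fingers}, ...]. A call has exactly 5 rows; each row shifts and turns the commanded pose from where the row before left it, along the tool's axes as they then stand; what a row does not reach is not made up. A row lasts 1/10 s, in which the tool goes at most 50 mm and 8.59 degrees, less where a joint would pass 70% of its speed; a pose out of reach is approached as far as the arm can. A call with a gripper value outside its range is refused whole. The fingers move at their own pace and stop on an object; the grip force is fixed at half the most. Time passes only in rows, so rows that do not move let the fingers close, or fill a call up. It gives the time, the measured TCP pose, the force and the opening at its end, in the units of the state.
- bot.get_obs(): the state, without advancing time (a new reading comes with each control period).
- capture(name): name is "side" or "top"; returns a dict with "image" (400x640x3 uint8, blue, green, red), "mtx" (3x3 intrinsics, pixels), "dist_coeffs" ([k1, k2, p1, p2, k3] as OpenCV has them; the pictures are not rectified), "pose" (4x4, takes a point from camera to world coordinates). Camera axes: x right, y down, z forward; pixel columns grow to the right and rows downward; lengths in mm; the calibration is good to about 2 mm. A picture is of the moment at which its call begins. There is no depth.
- workorder.close_job(): hands the job in, once; it reports no verdict.
The state is a dict: "time": time; "joint_positions": joint angles; "dq": joint speeds; "tau": joint torques, N m; "tool_pos": TCP position; "tcp_rot": TCP orientation; "contact_force": force on the tool from outside, world axes, zero at the start; "moment": the same for the moment, N m; "grip_width": finger opening in mm.
Only numpy, scipy, OpenCV 4.12 (cv2) and the standard library are available. Lean on these libraries where they do the work, as an engineer would, in place of code of your own. Each camera call takes 0.05 s, during which the arm holds its last target. There are 200 camera calls.

## Working session

There is one attempt and no reset: what is moved stays moved. The work goes in short steps, Python scripts to look and compute and a shell command to move; the robot and the scene stay as the last step left them, time stands still between calls to the robot, and variables do not carry over. Pictures are saved under pics/ and viewed, on a budget of 10 in all, crops included, one or two more only if the job needs it, and the job is handed in when it is done.

```bash
mkdir -p pics; python3 - <<'E'
from plant import bot,capture
import cv2,numpy as np
np.set_printoptions(precision=3,suppress=True)
for n in("side","top"):
    c=capture(n);cv2.imwrite(f"pics/{n}0.png",c["image"]);np.savez(f"{n}0.npz",**c)
    print(c["mtx"],c["dist_coeffs"],c["pose"])
print(bot.get_obs(),bot.tip_extent)
E
```

```text
[[494.704   0.    319.814]
 [  0.    494.704 203.221]
 [  0.      0.      1.   ]] [-0.004  0.     0.     0.     0.   ] [[    0.99     -0.115     0.082   416.459]
 [   -0.14     -0.716     0.684 -1025.648]
 [   -0.019    -0.689    -0.725  1237.183]
 [    0.        0.        0.        1.   ]]
[[461.662   0.    320.211]
 [  0.    461.662 198.615]
 [  0.      0.      1.   ]] [0.045 0.    0.    0.    0.   ] [[   0.028   -0.976    0.214  217.146]
 [  -1.      -0.026    0.011   -1.167]
 [  -0.005   -0.215   -0.977 1796.625]
 [   0.       0.       0.       1.   ]]
{'time': 0.1, 'joint_positions': array([ 1.188,  0.343,  1.525, -0.   ,  1.275, -0.146]), 'dq': array([ 0.001, -0.003, -0.002, -0.   ,  0.001,  0.   ]), 'tau': array([  0.003, -43.201, -24.469,   0.072,   0.053,  -0.   ]), 'tool_pos': array([123.027, 510.054, 251.1  ]), 'tcp_rot': array([-1.71 ,  1.569, -1.947]), 'contact_force': array([-0.108,  0.331, -1.57 ]), 'moment': array([-0.002, -0.029, -0.032]), 'grip_width': 91.60840609790353} 25.0
```

View pics/side0.png

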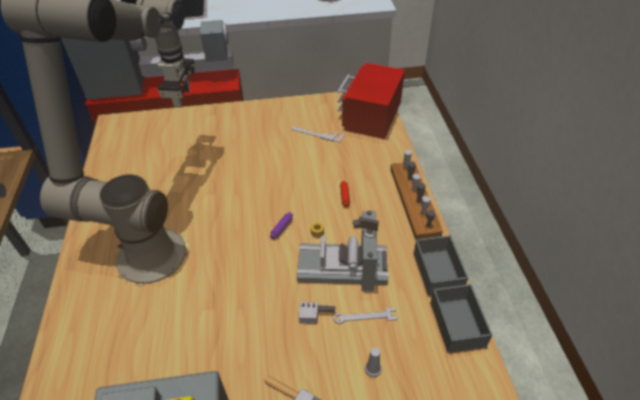

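View pics/top0.png

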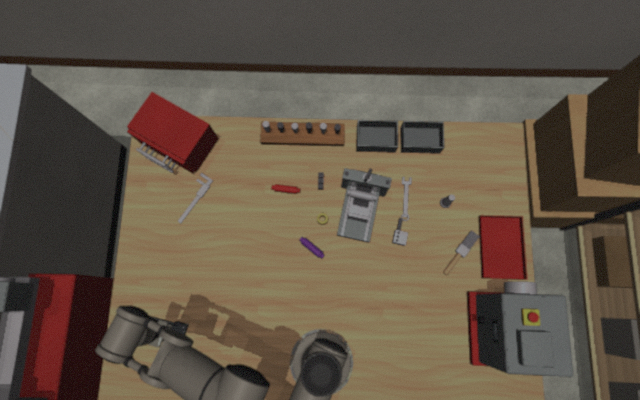

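The side view shows the steady near (345,262) with the wing near (368,218). In the top view it is near (363,205), with the wing at about (370,173). I'll enlarge both.

```bash
python3 - <<'E'
import cv2,numpy as np
a=cv2.imread("pics/side0.png")[198:298,290:400];b=cv2.imread("pics/top0.png")[158:248,325:405]
a=cv2.resize(a,None,fx=4,fy=5.0,interpolation=cv2.INTER_CUBIC) if 0 else cv2.resize(a,None,fx=4,fy=4,interpolation=cv2.INTER_CUBIC)
b=cv2.resize(b,None,fx=4.4,fy=4.4,interpolation=cv2.INTER_CUBIC)
o=np.zeros((400,800,3),np.uint8);o[:,:440]=a;o[:396,440:792]=b
cv2.imwrite("pics/crop0.png",o)
E
```

```text
(no output)
```

View pics/crop0.png

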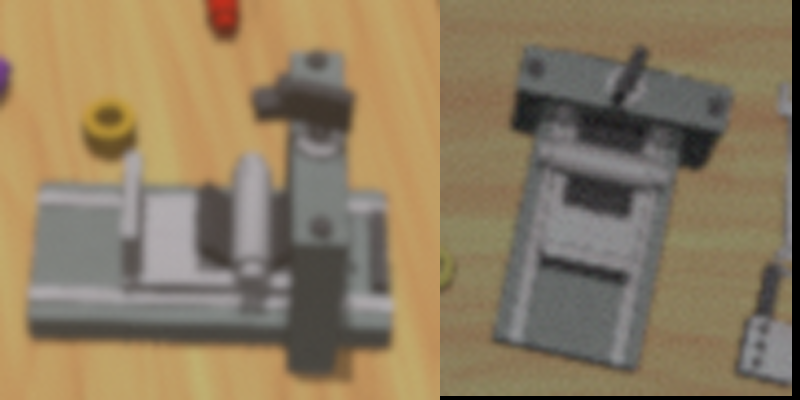

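```bash
cat > h.py <<'E'
import numpy as np,cv2
np.set_printoptions(precision=1,suppress=True)
def load(n): return dict(np.load(n+".npz"))
def ray(c,p):
    q=cv2.undistortPoints(np.array([[p]],float),c["mtx"],c["dist_coeffs"])[0,0]
    d=c["pose"][:3,:3]@np.r_[q,1]; return c["pose"][:3,3],d/np.linalg.norm(d)
def onz(c,p,z): o,d=ray(c,p); return o+d*(z-o[2])/d[2]
def tri(a,p,b,q):
    o,d=ray(a,p);u,e=ray(b,q)
    s,t=np.linalg.lstsq(np.c_[d,-e],u-o,rcond=None)[0]
    x,y=o+s*d,u+t*e; return (x+y)/2,np.linalg.norm(x-y)
def proj(c,X):
    T=np.linalg.inv(c["pose"]); r=cv2.Rodrigues(T[:3,:3])[0]
    return cv2.projectPoints(np.array(X,float).reshape(-1,3),r,T[:3,3],c["mtx"],c["dist_coeffs"])[0][:,0]
E
python3 - <<'E'
from h import *
s,t=load("side0"),load("top0")
S=lambda u,v:(290+(u-1.5)/4,198+(v-1.5)/4); T=lambda u,v:(325+(u-441.7)/4.4,158+(v-1.7)/4.4)
for n,a,b in [("boltL",(318,60),(537,68)),("boltR",(320,226),(716,103)),("frontL",(40,185),(497,340)),("frontR",(32,310),(637,367)),("plateL",(133,152),(543,262)),("wing near end top",(262,90),(617,98)),("wing far end top",(345,92),(643,50))]:
    print(n,*tri(s,S(*a),t,T(*b)))
for n,z,ps in [("bolts",161,[(537,68),(716,103)]),("front",30,[(497,340),(637,367)]),("wing",219,[(617,100),(643,50)])]:
    q=[onz(t,T(*p),z) for p in ps];print(n,q,"mid",(q[0]+q[1])/2,np.degrees(np.arctan2(*(q[1]-q[0])[1::-1])),np.linalg.norm(q[1]-q[0]))
for n,z,ps in [("bolts",161,[(318,60),(320,226)]),("front",30,[(40,185),(32,310)])]:
    q=[onz(s,S(*p),z) for p in ps];print("side",n,q,"mid",(q[0]+q[1])/2,np.degrees(np.arctan2(*(q[1]-q[0])[1::-1])))
E
```

```text
boltL [674.2 -76.4 166.7] 2.3262657572635796
boltR [ 646.1 -224.9  165.9] 1.7004804508695404
frontL [465.2 -51.3  30.8] 3.3411201949597227
frontR [ 445.  -172.9   37.4] 5.221976645901062
plateL [529.1 -86.7  98.5] 14.548605537651596
wing near end top [ 627.7 -139.1  216.2] 15.813685682807844
wing far end top [ 673.8 -158.6  223.9] 0.5668312787231983
bolts [array([674.6, -76.7, 161. ]), array([ 648.3, -225.5,  161. ])] mid [ 661.4 -151.1  161. ] -100.02594566564566 151.14233332914708
front [array([463.7, -51.5,  30. ]), array([ 443.3, -173.9,   30. ])] mid [ 453.5 -112.7   30. ] -99.43664577800277 124.05266286210974
wing [array([ 633.4, -138.5,  219. ]), array([ 675.6, -159.1,  219. ])] mid [ 654.5 -148.8  219. ] -26.060145667265157 46.899145970296296
side bolts [array([676.8, -71. , 161. ]), array([ 646.3, -221.4,  161. ])] mid [ 661.5 -146.2  161. ] -101.46091172309873
side front [array([466.9, -50.3,  30. ]), array([ 447.8, -167.1,   30. ])] mid [ 457.4 -108.7   30. ] -99.30708561399977
```

```bash
cat >> h.py <<'E'
from scipy.spatial.transform import Rotation as Ro
ORG=np.array([660.8,-149.0]); YAW=np.radians(-10.2)
def st(x,y): c,s=np.cos(YAW),np.sin(YAW); return ORG+np.array([c*x-s*y,s*x+c*y])
def tost(p): c,s=np.cos(YAW),np.sin(YAW); d=np.array(p)[:2]-ORG; return np.array([c*d[0]+s*d[1],-s*d[0]+c*d[1]])
def Rb(o): return Ro.from_euler("xyz",o["tcp_rot"]).as_matrix()
def goto(o,p,yaw):
    "yaw: world angle (deg) of tool y, tool x down -> shift in present tool axes (cm), then rotvec (tool, deg)"
    R=Rb(o);a=np.radians(yaw);y=np.array([np.cos(a),np.sin(a),0]);x=np.array([0,0,-1.])
    G=np.c_[x,y,np.cross(x,y)]
    return R.T@(np.array(p)-o["tool_pos"])/10, Ro.from_matrix(R.T@G).as_rotvec(degrees=True)
E
cat > s.py <<'E'
from h import *
from plant import bot
o=bot.get_obs();R=Rb(o)
print("t",o["time"],"tcp",o["tool_pos"],"F",o["contact_force"],"M",np.round(o["moment"],3),"w",round(o["grip_width"],1),"yawY %.1f"%np.degrees(np.arctan2(R[1,1],R[0,1])),"tilt",np.degrees(np.arccos(-R[2,0])).round(2),"q",np.round(o["joint_positions"],2),"steady",tost(o["tool_pos"]))
E
python3 s.py; python3 - <<'E'
from h import *; from plant import bot
o=bot.get_obs();print(Rb(o))
p=st(-140-40,0);print(p)
for y in(79.8,-100.2):print(goto(o,[*p,250],y))
E
```

```text
t 0.1 tcp [123.  510.1 251.1] F [-0.1  0.3 -1.6] M [-0. -0. -0.] w 91.6 yawY 76.4 tilt 0.08 q [ 1.2  0.3  1.5 -0.   1.3 -0.1] steady [-646.   553.4]
[[-0.   0.2  1. ]
 [-0.   1.  -0.2]
 [-1.  -0.  -0. ]]
[ 483.6 -117.1]
(array([  0.2, -52.5,  49.8]), array([-3.4, -0. ,  0.1]))
(array([  0.2, -52.5,  49.8]), array([176.6,   0.1,   0. ]))
```

```bash
python3 -m crank '[{"linear":[0,-2.5,4],"delta_rot":[-3.4,0,0],"fingers":0},{"linear":[0,-2.5,4],"delta_rot":[0,0,0],"fingers":0},{"linear":[0,-2.5,4],"delta_rot":[0,0,0],"fingers":0},{"linear":[0,-2.5,4],"delta_rot":[0,0,0],"fingers":0},{"linear":[0,-3,3.5],"delta_rot":[0,0,0],"fingers":0}]'; python3 -m crank '[{"linear":[0,-3.5,3],"delta_rot":[0,0,0],"fingers":0},{"linear":[0,-3.5,3],"delta_rot":[0,0,0],"fingers":0},{"linear":[0,-3.5,3],"delta_rot":[0,0,0],"fingers":0},{"linear":[0,-3.5,3],"delta_rot":[0,0,0],"fingers":0},{"linear":[0,-3.5,3],"delta_rot":[0,0,0],"fingers":0}]'; python3 -m crank '[{"linear":[0,-4,2],"delta_rot":[0,0,0],"fingers":0},{"linear":[0,-4,2],"delta_rot":[0,0,0],"fingers":0},{"linear":[0,-4,2],"delta_rot":[0,0,0],"fingers":0},{"linear":[0,0,0],"delta_rot":[0,0,0],"fingers":0},{"linear":[0,0,0],"delta_rot":[0,0,0],"fingers":0}]'; python3 s.py;  python3 - <<'E'
from h import *; from plant import bot
o=bot.get_obs()
print(goto(o,[*st(-180,0),250],79.8))
E
```

```text
time: 0.6
tool_pos: [291.5, 344.6, 251.5]
tcp_rot: [0.347, 1.571, 0.169]
contact_force: [1.2, 0.5, 0.9]
grip_width: 56.5
time: 1.1
tool_pos: [407.4, 145.4, 251.6]
tcp_rot: [2.806, 1.571, 2.628]
contact_force: [0.5, 0.3, 0.7]
grip_width: 16.2
time: 1.6
tool_pos: [444.6, 17.9, 251.3]
tcp_rot: [2.844, 1.569, 2.664]
contact_force: [0.3, 0.6, 0.2]
grip_width: 0.4
t 1.6 tcp [444.6  17.9 251.3] F [0.3 0.6 0.2] M [ 0. -0.  0.] w 0.4 yawY 79.7 tilt 0.08 q [-0.1  0.2  1.7  0.   1.2 -1.5] steady [-242.3  125.9]
(array([  0.1, -12.6,   6.3]), array([-0.1, -0.1, -0. ]))
```

```bash
python3 -m crank '[{"linear":[0,-4.2,2],"delta_rot":[0,0,0],"fingers":0},{"linear":[0,-4.2,2],"delta_rot":[0,0,0],"fingers":0},{"linear":[0,-4.2,2],"delta_rot":[0,0,0],"fingers":0},{"linear":[0,0,0],"delta_rot":[0,0,0],"fingers":0},{"linear":[3,0,0],"delta_rot":[0,0,0],"fingers":0}]'; python3 -m crank '[{"linear":[4,0,0],"delta_rot":[0,0,0],"fingers":0},{"linear":[4,0,0],"delta_rot":[0,0,0],"fingers":0},{"linear":[4,0,0],"delta_rot":[0,0,0],"fingers":0},{"linear":[1.3,0,0],"delta_rot":[0,0,0],"fingers":0},{"linear":[0,0,0],"delta_rot":[0,0,0],"fingers":0}]'; python3 s.py; python3 - <<'E'
from plant import capture; import cv2,numpy as np
o=np.zeros((480,800,3),np.uint8)
for n,(u,v),k in(("side",(280,175),0),("top",(315,140),400)):
    c=capture(n);np.savez(f"{n}1.npz",**c)
    o[:,k:k+400]=cv2.resize(c["image"][v:v+120,u:u+100],None,fx=4,fy=4,interpolation=cv2.INTER_CUBIC)
cv2.imwrite("pics/c1.png",o)
E
```

```text
time: 2.1
tool_pos: [483.6, -116.1, 224.0]
tcp_rot: [-0.113, 1.564, -0.291]
contact_force: [1.0, 0.1, -0.4]
grip_width: 0.6
time: 2.6
tool_pos: [480.1, -113.4, 86.6]
tcp_rot: [2.846, 1.565, 2.67]
contact_force: [-0.1, -0.6, -0.3]
grip_width: 0.4
t 2.6 tcp [ 480.1 -113.4   86.6] F [-0.1 -0.6 -0.3] M [0.  0.  0.1] w 0.4 yawY 80.0 tilt 0.33 q [-0.4  0.5  1.8  0.   0.8 -1.8] steady [-184.2    3.1]
```

View pics/c1.png

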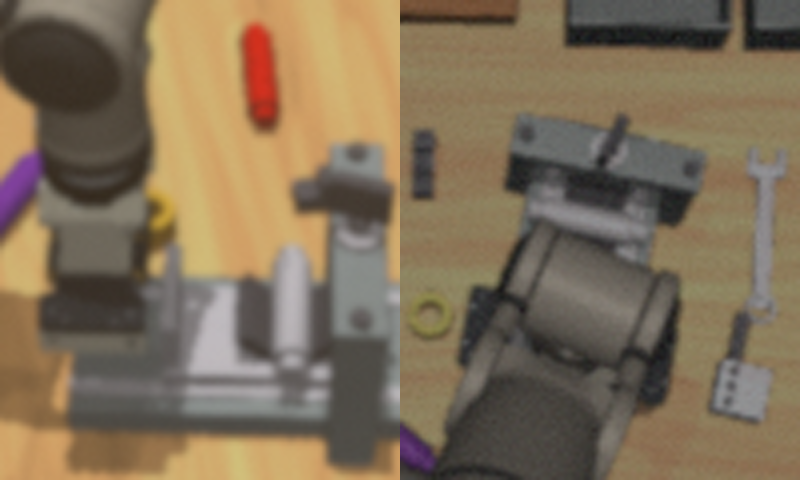

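The pictures show the gripper standing before the push plate (side crop about (172,300)) with clear space ahead of it. Next I'll approach slowly.

```bash
python3 -m crank '[{"linear":[0,-0.1,1],"delta_rot":[0,0,0],"fingers":0},{"linear":[0,-0.1,1],"delta_rot":[0,0,0],"fingers":0},{"linear":[0,-0.1,0.5],"delta_rot":[0,0,0],"fingers":0},{"linear":[0,0,0.3],"delta_rot":[0,0,0],"fingers":0},{"linear":[0,0,0.3],"delta_rot":[0,0,0],"fingers":0}]'; python3 s.py; python3 -m crank '[{"linear":[0,0,0.3],"delta_rot":[0,0,0],"fingers":0},{"linear":[0,0,0.3],"delta_rot":[0,0,0],"fingers":0},{"linear":[0,0,0.3],"delta_rot":[0,0,0],"fingers":0},{"linear":[0,0,0.3],"delta_rot":[0,0,0],"fingers":0},{"linear":[0,0,0.3],"delta_rot":[0,0,0],"fingers":0}]'; python3 s.py
```

```text
time: 3.2
tool_pos: [511.9, -124.6, 88.8]
tcp_rot: [1.699, 1.571, 1.521]
contact_force: [-0.6, -0.6, -0.0]
grip_width: 0.5
t 3.2 tcp [ 511.9 -124.6   88.8] F [-0.6 -0.6 -0. ] M [-0. -0.  0.] w 0.5 yawY 79.8 tilt 0.01 q [-0.4  0.5  1.7  0.   0.9 -1.8] steady [-150.9   -2.4]
time: 3.7
tool_pos: [526.4, -127.3, 88.6]
tcp_rot: [-2.959, 1.57, -3.137]
contact_force: [-2.8, -1.4, 0.3]
grip_width: 0.3
t 3.7 tcp [ 526.4 -127.3   88.6] F [-2.8 -1.4  0.3] M [-0.3  0.5 -0.1] w 0.3 yawY 79.8 tilt 0.03 q [-0.4  0.6  1.7 -0.   0.9 -1.8] steady [-136.1   -2.4]
```

```bash
python3 -m crank '[{"linear":[0,0,0.4],"delta_rot":[0,0,0],"fingers":0},{"linear":[0,0,0.4],"delta_rot":[0,0,0],"fingers":0},{"linear":[0,0,0.4],"delta_rot":[0,0,0],"fingers":0},{"linear":[0,0,0.4],"delta_rot":[0,0,0],"fingers":0},{"linear":[0,0,0.4],"delta_rot":[0,0,0],"fingers":0}]'; python3 -m crank '[{"linear":[0,0,0.15],"delta_rot":[0,0,0],"fingers":0},{"linear":[0,0,0.15],"delta_rot":[0,0,0],"fingers":0},{"linear":[0,0,0.15],"delta_rot":[0,0,0],"fingers":0},{"linear":[0,0,0.15],"delta_rot":[0,0,0],"fingers":0},{"linear":[0,0,0.1],"delta_rot":[0,0,0],"fingers":0}]'; python3 s.py
```

```text
time: 4.2
tool_pos: [546.3, -130.7, 88.6]
tcp_rot: [2.605, 1.571, 2.428]
contact_force: [-3.1, -1.0, -0.2]
grip_width: 0.7
time: 4.7
tool_pos: [553.0, -131.9, 88.7]
tcp_rot: [1.309, 1.571, 1.131]
contact_force: [-3.3, -0.9, 0.0]
grip_width: 0.5
t 4.7 tcp [ 553.  -131.9   88.7] F [-3.3 -0.9  0. ] M [-0.1  0.4 -0. ] w 0.5 yawY 79.8 tilt 0.01 q [-0.4  0.6  1.6  0.   0.9 -1.8] steady [-109.1   -2.2]
```

```bash
python3 -m crank '[{"linear":[0,0,0.1],"delta_rot":[0,0,0],"fingers":0},{"linear":[0,0,0.1],"delta_rot":[0,0,0],"fingers":0},{"linear":[0,0,0.1],"delta_rot":[0,0,0],"fingers":0},{"linear":[0,0,0.1],"delta_rot":[0,0,0],"fingers":0},{"linear":[0,0,0],"delta_rot":[0,0,0],"fingers":0}]'; python3 s.py
```

```text
time: 5.2
tool_pos: [557.1, -132.6, 88.7]
tcp_rot: [0.461, 1.57, 0.284]
contact_force: [-2.7, -0.6, -0.5]
grip_width: 0.5
t 5.2 tcp [ 557.1 -132.6   88.7] F [-2.7 -0.6 -0.5] M [-0.1  0.3 -0. ] w 0.5 yawY 79.8 tilt 0.02 q [-0.4  0.6  1.6  0.   0.9 -1.8] steady [-104.9   -2.2]
```

Not at the stop yet (−105). I'll go on in 1 mm steps and read the force after each call.

```bash
python3 -m crank '[{"linear":[0,0,0.1],"delta_rot":[0,0,0],"fingers":0},{"linear":[0,0,0.1],"delta_rot":[0,0,0],"fingers":0},{"linear":[0,0,0],"delta_rot":[0,0,0],"fingers":0},{"linear":[0,0,0],"delta_rot":[0,0,0],"fingers":0},{"linear":[0,0,0],"delta_rot":[0,0,0],"fingers":0}]'; python3 s.py
```

```text
time: 5.7
tool_pos: [557.2, -132.6, 88.7]
tcp_rot: [3.062, 1.567, 2.885]
contact_force: [-9.9, -0.3, 4.6]
grip_width: 0.6
t 5.7 tcp [ 557.2 -132.6   88.7] F [-9.9 -0.3  4.6] M [-0.1  1.4 -0.2] w 0.6 yawY 79.8 tilt 0.23 q [-0.4  0.6  1.6 -0.   1.  -1.8] steady [-104.9   -2.2]
```

```bash
python3 -m crank '[{"linear":[0,0,0.1],"delta_rot":[0,0,0],"fingers":0},{"linear":[0,0,0.1],"delta_rot":[0,0,0],"fingers":0},{"linear":[0,0,0],"delta_rot":[0,0,0],"fingers":0},{"linear":[0,0,0],"delta_rot":[0,0,0],"fingers":0},{"linear":[0,0,0],"delta_rot":[0,0,0],"fingers":0}]'; python3 s.py
```

```text
time: 6.2
tool_pos: [557.3, -132.6, 88.7]
tcp_rot: [3.079, 1.562, 2.902]
contact_force: [-16.8, 0.5, 10.6]
grip_width: 0.2
t 6.2 tcp [ 557.3 -132.6   88.7] F [-16.8   0.5  10.6] M [-0.   2.5 -0.3] w 0.2 yawY 79.8 tilt 0.48 q [-0.4  0.6  1.6 -0.   1.  -1.8] steady [-104.8   -2.2]
```

Home: the tool stopped dead at x = −104.8 with the force rising, and half a finger's width ahead of that is −95, as expected. I'll retreat and look again.

```bash
python3 -m crank '[{"linear":[0,0,-0.5],"delta_rot":[0,0,0],"fingers":0},{"linear":[0,0,-2],"delta_rot":[0,0,0],"fingers":0},{"linear":[0,0,-3],"delta_rot":[0,0,0],"fingers":0},{"linear":[-3,0,0],"delta_rot":[0,0,0],"fingers":1},{"linear":[-4,0,0],"delta_rot":[0,0,0],"fingers":1}]'; python3 -m crank '[{"linear":[-4,0,0],"delta_rot":[0,0,0],"fingers":1},{"linear":[-4,0,0],"delta_rot":[0,0,0],"fingers":1},{"linear":[-3,0,-2],"delta_rot":[0,0,0],"fingers":1},{"linear":[0,0,-4],"delta_rot":[0,0,0],"fingers":1},{"linear":[0,0,0],"delta_rot":[0,0,0],"fingers":1}]'; python3 s.py; python3 - <<'E'
from plant import capture; import cv2,numpy as np
o=np.zeros((480,800,3),np.uint8)
for n,(u,v),k,w,f in(("side",(280,195),0,100,4),("top",(340,160),400,60,6.6)):
    c=capture(n);np.savez(f"{n}2.npz",**c)
    h=int(480/f) ; r=cv2.resize(c["image"][v:v+h,u:u+w],None,fx=f,fy=f,interpolation=cv2.INTER_CUBIC)
    o[:r.shape[0],k:k+r.shape[1]]=r[:480,:400]
cv2.imwrite("pics/c2.png",o)
E
```

```text
time: 6.7
tool_pos: [505.6, -122.9, 158.2]
tcp_rot: [2.692, 1.568, 2.514]
contact_force: [1.7, -0.4, 0.3]
grip_width: 11.9
time: 7.2
tool_pos: [444.9, -111.8, 269.6]
tcp_rot: [0.374, 1.57, 0.196]
contact_force: [-0.3, -0.3, -0.2]
grip_width: 51.8
t 7.2 tcp [ 444.9 -111.8  269.6] F [-0.3 -0.3 -0.2] M [ 0. -0.  0.] w 51.8 yawY 79.8 tilt 0.05 q [-0.4  0.2  1.7  0.   1.3 -1.8] steady [-219.1   -1.6]
```

View pics/c2.png

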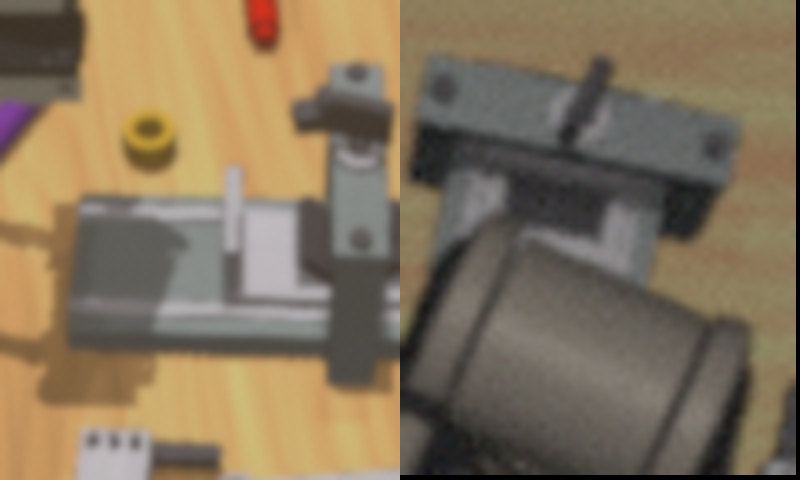

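In the pictures the carriage is home (plate at side crop about (233,205)) and the bar is hidden under the beam. The wing spans (602,60) to (570,140) in the top crop. Next I'll measure it with a mask.

```bash
python3 - <<'E'
from h import *
t,s=load("top2"),load("side2")
im=cv2.cvtColor(cv2.resize(t["image"][160:190,355:385],None,fx=8,fy=8,interpolation=cv2.INTER_CUBIC),cv2.COLOR_BGR2GRAY)
g=cv2.GaussianBlur(im,(9,9),0); print("bg",g[::24,::24])
for th in(55,62,70):
    m=(g<th).astype(np.uint8); n,l,stt,cen=cv2.connectedComponentsWithStats(m)
    k=[i for i in range(1,n) if 400<stt[i,4]<12000 and stt[i,1]+stt[i,3]<200]
    for i in k:
        c=max(cv2.findContours((l==i).astype(np.uint8),0,1)[0],key=len)
        b=cv2.boxPoints(cv2.minAreaRect(c)); q=np.array([onz(t,(355+(p[0]-3.5)/8,160+(p[1]-3.5)/8),205)[:2] for p in b])
        e=[q[1]-q[0],q[2]-q[1]]; e.sort(key=np.linalg.norm)
        print(th,stt[i],"mid",q.mean(0),"len",np.linalg.norm(e[1]),np.linalg.norm(e[0]),"ang",np.degrees(np.arctan2(e[1][1],e[1][0]))%180-180)
# expected pixels: wing foot/top on axis and beam centre
X=[[*ORG,161],[*ORG,181],[*ORG,219]]
print(proj(t,X),proj(s,X), ((proj(t,X)-[340,160])*6.6+[400,0]),((proj(s,X)-[280,195])*4))
E
```

```text
bg [[129 127 126 125 127 128 128 126 129 130]
 [122 124 125 125 125 124 123 122 126 123]
 [125 122 123 124 123 121 122 120 122 120]
 [114 122 119 121 120  80 115 119 119 119]
 [102 103  94  93 101  61 120 125 126 125]
 [107 107 106 127  75  72  93  95 118 115]
 [106 105 102 118  58 115 102 102 102 100]
 [ 73  86 100  70  89 111 104 104 102 103]
 [ 72  76  70  60  46  72  87 102 104 103]
 [ 96  45  53  65  69  72  75  62  53  54]]
55 [ 61 150  43  48 723] mid [ 634.6 -141.8] len 20.492583232008254 18.911138373233076 ang -13.55068998785373
[[366.4 177.2]
 [366.9 175.8]
 [367.9 172.9]] [[369.3 233.4]
 [369.7 228.8]
 [370.4 219.7]] [[574.  113.4]
 [577.4 104. ]
 [584.   85.3]] [[357.3 153.5]
 [358.8 135.1]
 [361.8  99. ]]
```

```bash
python3 - <<'E'
from h import *
t,s=load("top2"),load("side2")
for th in(-27,-40,-55):
    a=np.radians(th);u=np.array([np.cos(a),np.sin(a)]);v=np.array([-u[1],u[0]])
    X=[[*(ORG+i*22*u+j*6*v),z] for z in(219,181) for i,j in((-1,-1),(-1,1),(1,1),(1,-1))]
    print(th,"side",((proj(s,X)-[280,195])*4).round().tolist(),"top",((proj(t,X)-[340,160])*6.6+[400,0]).round().tolist())
def crop(c,u,v,w,h,f): return cv2.resize(c["image"][v:v+h,u:u+w],None,fx=f,fy=f,interpolation=cv2.INTER_CUBIC)
o=np.hstack([crop(s,348,205,34,40,11.7),crop(t,350,160,34,40,11.7)])
cv2.imwrite("pics/c3.png",o);print(o.shape)
E
```

```text
-27 side [[328.0, 98.0], [333.0, 85.0], [395.0, 100.0], [391.0, 113.0], [326.0, 134.0], [331.0, 122.0], [392.0, 136.0], [387.0, 149.0]] top [[575.0, 125.0], [555.0, 115.0], [593.0, 45.0], [613.0, 56.0], [569.0, 143.0], [549.0, 133.0], [586.0, 65.0], [606.0, 75.0]]
-40 side [[329.0, 92.0], [338.0, 81.0], [394.0, 106.0], [386.0, 117.0], [327.0, 128.0], [335.0, 117.0], [391.0, 142.0], [383.0, 153.0]] top [[566.0, 122.0], [549.0, 108.0], [602.0, 49.0], [619.0, 63.0], [560.0, 140.0], [543.0, 126.0], [595.0, 68.0], [612.0, 82.0]]
-55 side [[332.0, 86.0], [344.0, 77.0], [391.0, 112.0], [380.0, 121.0], [330.0, 122.0], [342.0, 114.0], [388.0, 148.0], [376.0, 157.0]] top [[556.0, 116.0], [544.0, 98.0], [611.0, 54.0], [624.0, 72.0], [550.0, 134.0], [538.0, 117.0], [604.0, 74.0], [617.0, 91.0]]
(468, 796, 3)
```

View pics/c3.png

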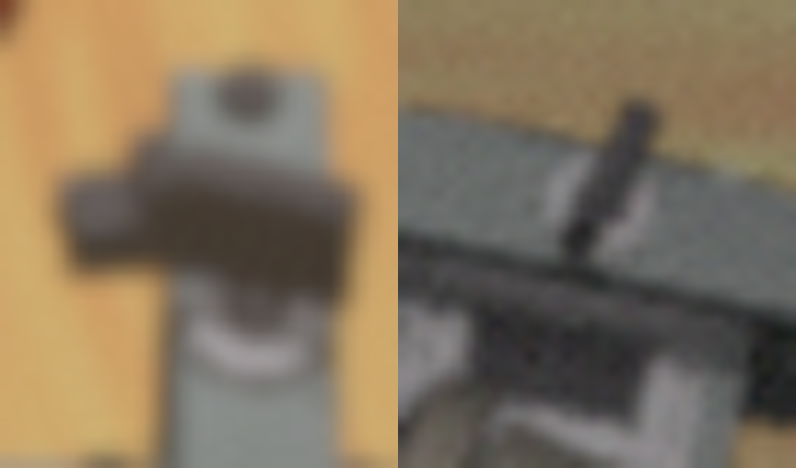

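The dark lump to the left of the wing in the side crop, at about (95,215), is the chuck jaw standing behind. The wing itself spans columns 145–350, which fits an axis at ORG. In the top crop its edges run from (625,98) to (562,240), giving a wing yaw of about −24°.

```bash
python3 -m crank '[{"linear":[0,0,4.5],"delta_rot":[7,0,0],"fingers":1},{"linear":[0,0,4.5],"delta_rot":[6.8,0,0],"fingers":1},{"linear":[0,0,0],"delta_rot":[0,0,0],"fingers":1},{"linear":[0,0,0],"delta_rot":[0,0,0],"fingers":1},{"linear":[0,0,0],"delta_rot":[0,0,0],"fingers":1}]'; python3 s.py; python3 - <<'E'
from h import *; from plant import bot
print(goto(bot.get_obs(),[*ORG,270],66))
E
```

```text
time: 7.8
tool_pos: [534.9, -134.0, 268.3]
tcp_rot: [2.797, 1.57, 2.38]
contact_force: [-0.6, 0.2, -0.5]
grip_width: 91.7
t 7.8 tcp [ 534.9 -134.   268.3] F [-0.6  0.2 -0.5] M [0. 0. 0.] w 91.7 yawY 66.1 tilt 0.04 q [-0.4  0.4  1.4  0.   1.3 -1.5] steady [-126.6   -7.6]
(array([-0.2,  3.7, 12.1]), array([ 0.1, -0. , -0. ]))
```

```bash
python3 -m crank '[{"linear":[0,1.2,4],"delta_rot":[0,0,0],"fingers":0.5},{"linear":[0,1.2,4],"delta_rot":[0,0,0],"fingers":0.5},{"linear":[0,1.3,4.1],"delta_rot":[0,0,0],"fingers":0.5},{"linear":[0,0,0],"delta_rot":[0,0,0],"fingers":0.5},{"linear":[0,0,0],"delta_rot":[0,0,0],"fingers":0.5}]'; python3 s.py; python3 - <<'E'
from h import *; from plant import bot
print(goto(bot.get_obs(),[*ORG,208],66))
E
```

```text
time: 8.3
tool_pos: [660.3, -149.3, 267.8]
tcp_rot: [-3.119, 1.569, 2.746]
contact_force: [0.6, 0.4, -0.6]
grip_width: 56.3
t 8.3 tcp [ 660.3 -149.3  267.8] F [ 0.6  0.4 -0.6] M [ 0. -0.  0.] w 56.3 yawY 66.1 tilt 0.09 q [-0.3  0.6  1.   0.   1.5 -1.5] steady [-0.5 -0.4]
(array([6. , 0.1, 0. ]), array([ 0.1, -0.1,  0. ]))
```

```bash
python3 -m crank '[{"linear":[1.2,0,0],"delta_rot":[0,0,0],"fingers":0.5},{"linear":[1.5,0,0],"delta_rot":[0,0,0],"fingers":0.5},{"linear":[1.5,0,0],"delta_rot":[0,0,0],"fingers":0.5},{"linear":[1.2,0,0],"delta_rot":[0,0,0],"fingers":0.5},{"linear":[0.5,0,0],"delta_rot":[0,0,0],"fingers":0.5}]'; python3 s.py; python3 -m crank '[{"linear":[0,0,0],"delta_rot":[0,0,0],"fingers":0.3},{"linear":[0,0,0],"delta_rot":[0,0,0],"fingers":0.25},{"linear":[0,0,0],"delta_rot":[0,0,0],"fingers":0.2},{"linear":[0,0,0],"delta_rot":[0,0,0],"fingers":0},{"linear":[0,0,0],"delta_rot":[0,0,0],"fingers":0}]'; python3 s.py; python3 -m crank '[{"linear":[0,0,0],"delta_rot":[0,0,0],"fingers":0},{"linear":[0,0,0],"delta_rot":[0,0,0],"fingers":0},{"linear":[0,0,0],"delta_rot":[0,0,0],"fingers":0},{"linear":[0,0,0],"delta_rot":[0,0,0],"fingers":0},{"linear":[0,0,0],"delta_rot":[0,0,0],"fingers":0}]'; python3 s.py
```

```text
time: 8.8
tool_pos: [659.2, -149.4, 208.9]
tcp_rot: [-3.118, 1.569, 2.746]
contact_force: [0.1, 0.4, 0.9]
grip_width: 45.8
t 8.8 tcp [ 659.2 -149.4  208.9] F [0.1 0.4 0.9] M [-0.1 -0.   0. ] w 45.8 yawY 66.0 tilt 0.1 q [-0.3  0.7  1.1  0.   1.4 -1.5] steady [-1.5 -0.6]
time: 9.3
tool_pos: [660.7, -149.5, 210.2]
tcp_rot: [0.545, 1.57, 0.127]
contact_force: [-1.7, 0.4, 4.4]
grip_width: 12.2
t 9.3 tcp [ 660.7 -149.5  210.2] F [-1.7  0.4  4.4] M [ 0.2  0.4 -0.2] w 12.2 yawY 66.0 tilt 0.05 q [-0.3  0.7  1.1  0.   1.4 -1.5] steady [-0.  -0.5]
time: 9.8
tool_pos: [660.7, -149.5, 210.2]
tcp_rot: [0.424, 1.57, 0.006]
contact_force: [-1.2, 1.5, 5.8]
grip_width: 11.8
t 9.8 tcp [ 660.7 -149.5  210.2] F [-1.2  1.5  5.8] M [ 0.2  0.2 -0.1] w 11.8 yawY 66.0 tilt 0.05 q [-0.3  0.7  1.1  0.   1.4 -1.5] steady [-0.  -0.5]
```

```bash
sed -i 's/np.round(o\["moment"\],3)/["%.3f"%m for m in o["moment"]]/; s/np.round(o\["joint_positions"\],2)/["%.2f"%m for m in o["joint_positions"]]/' s.py
python3 -m crank '[{"linear":[0.027,0,0],"delta_rot":[4,0,0],"fingers":0},{"linear":[0.027,0,0],"delta_rot":[4,0,0],"fingers":0},{"linear":[0.027,0,0],"delta_rot":[4,0,0],"fingers":0},{"linear":[0.027,0,0],"delta_rot":[4,0,0],"fingers":0},{"linear":[0.027,0,0],"delta_rot":[4,0,0],"fingers":0}]'; python3 s.py
```

```text
time: 10.3
tool_pos: [660.9, -149.3, 208.9]
tcp_rot: [0.989, 1.569, 0.219]
contact_force: [-0.9, 3.1, 5.0]
grip_width: 11.7
t 10.3 tcp [ 660.9 -149.3  208.9] F [-0.9  3.1  5. ] M ['0.424', '0.099', '0.048'] w 11.7 yawY 45.9 tilt 0.08 q ['-0.34', '0.66', '1.11', '0.00', '1.37', '-1.14'] steady [ 0.1 -0.2]
```

```bash
python3 -m crank '[{"linear":[0.027,0,0],"delta_rot":[4,0,0],"fingers":0},{"linear":[0.027,0,0],"delta_rot":[4,0,0],"fingers":0},{"linear":[0.027,0,0],"delta_rot":[4,0,0],"fingers":0},{"linear":[0.027,0,0],"delta_rot":[4,0,0],"fingers":0},{"linear":[0.027,0,0],"delta_rot":[4,0,0],"fingers":0}]'; python3 s.py
```

```text
time: 10.8
tool_pos: [661.2, -149.0, 207.6]
tcp_rot: [1.407, 1.569, 0.288]
contact_force: [0.2, 2.3, 5.8]
grip_width: 12.1
t 10.8 tcp [ 661.2 -149.   207.6] F [0.2 2.3 5.8] M ['0.498', '-0.130', '0.079'] w 12.1 yawY 25.9 tilt 0.12 q ['-0.34', '0.66', '1.11', '0.00', '1.37', '-0.79'] steady [0.4 0.1]
```

```bash
python3 -m crank '[{"linear":[0.027,0,0],"delta_rot":[4,0,0],"fingers":0},{"linear":[0.027,0,0],"delta_rot":[4,0,0],"fingers":0},{"linear":[0.027,0,0],"delta_rot":[4,0,0],"fingers":0},{"linear":[0.027,0,0],"delta_rot":[4,0,0],"fingers":0},{"linear":[0.027,0,0],"delta_rot":[4,0,0],"fingers":0}]'; python3 s.py
```

```text
time: 11.3
tool_pos: [661.5, -148.9, 206.3]
tcp_rot: [1.671, 1.568, 0.203]
contact_force: [3.2, 3.1, 3.9]
grip_width: 11.7
t 11.3 tcp [ 661.5 -148.9  206.3] F [3.2 3.1 3.9] M ['0.442', '-0.345', '0.018'] w 11.7 yawY 5.9 tilt 0.17 q ['-0.33', '0.66', '1.12', '0.00', '1.36', '-0.44'] steady [0.7 0.2]
```

The moment reading is noisy, so I'll average several readings (each camera call lets 0.05 s pass).

```bash
cat > m.py <<'E'
from h import *
from plant import bot,capture
M=[];F=[]
for i in range(6):
    capture("top");o=bot.get_obs();M.append(o["moment"]);F.append(o["contact_force"])
R=Rb(o)
print("t %.2f z %.2f yaw %.1f"%(o["time"],o["tool_pos"][2],np.degrees(np.arctan2(R[1,1],R[0,1]))),"Mz %.3f +- %.3f"%(np.mean(M,0)[2],np.std(M,0)[2]/6**.5),"F",np.mean(F,0),"w %.1f"%o["grip_width"],"q6 %.2f"%o["joint_positions"][5])
E
python3 m.py
python3 -m crank '[{"linear":[0.027,0,0],"delta_rot":[4,0,0],"fingers":0},{"linear":[0.027,0,0],"delta_rot":[4,0,0],"fingers":0},{"linear":[0.027,0,0],"delta_rot":[4,0,0],"fingers":0},{"linear":[0.027,0,0],"delta_rot":[4,0,0],"fingers":0},{"linear":[0.027,0,0],"delta_rot":[4,0,0],"fingers":0}]' >/dev/null; python3 m.py
```

```text
t 11.60 z 206.24 yaw 6.2 Mz -0.074 +- 0.012 F [3.6 4.  4.5] w 11.9 q6 -0.44
t 12.40 z 204.95 yaw -13.8 Mz -0.116 +- 0.017 F [5.5 4.1 4.4] w 12.2 q6 -0.09
```

```bash
python3 -m crank '[{"linear":[0.027,0.04,-0.06],"delta_rot":[4,0,0],"fingers":0},{"linear":[0.027,0.04,-0.06],"delta_rot":[4,0,0],"fingers":0},{"linear":[0.027,0,0],"delta_rot":[4,0,0],"fingers":0},{"linear":[0.027,0,0],"delta_rot":[4,0,0],"fingers":0},{"linear":[0.027,0,0],"delta_rot":[4,0,0],"fingers":0}]' >/dev/null;python3 s.py; python3 m.py
```

```text
t 12.9 tcp [ 662.4 -149.   203.6] F [3.  1.1 5.6] M ['0.117', '-0.379', '0.085'] w 11.6 yawY -34.0 tilt 0.15 q ['-0.33', '0.66', '1.12', '-0.00', '1.36', '0.26'] steady [1.5 0.3]
t 13.20 z 203.61 yaw -33.9 Mz -0.088 +- 0.007 F [3.3 1.4 5.5] w 11.7 q6 0.26
```

```bash
python3 -m crank '[{"linear":[0.027,0,0],"delta_rot":[4,0,0],"fingers":0},{"linear":[0.027,0,0],"delta_rot":[4,0,0],"fingers":0},{"linear":[0.027,0,0],"delta_rot":[4,0,0],"fingers":0},{"linear":[0.027,0,0],"delta_rot":[4,0,0],"fingers":0},{"linear":[0.027,0,0],"delta_rot":[4,0,0],"fingers":0}]' >/dev/null;python3 s.py; python3 m.py
```

```text
t 13.7 tcp [ 662.6 -149.3  202.5] F [ 2.6 -0.2  5.6] M ['-0.008', '-0.443', '0.109'] w 11.9 yawY -54.0 tilt 0.21 q ['-0.33', '0.67', '1.12', '-0.00', '1.35', '0.61'] steady [1.9 0. ]
t 14.00 z 202.49 yaw -53.9 Mz 0.007 +- 0.010 F [3.7 0.2 5.7] w 11.9 q6 0.61
```

```bash
python3 -m crank '[{"linear":[0.027,0,0],"delta_rot":[4,0,0],"fingers":0},{"linear":[0.027,0,0],"delta_rot":[4,0,0],"fingers":0},{"linear":[0.027,0,0],"delta_rot":[4,0,0],"fingers":0},{"linear":[0.027,0,0],"delta_rot":[4,0,0],"fingers":0},{"linear":[0,0,0],"delta_rot":[0,0,0],"fingers":0}]' >/dev/null;python3 s.py; python3 m.py
```

```text
t 14.5 tcp [ 662.7 -149.5  201.7] F [ 3.8 -1.2  6.3] M ['-0.042', '-0.462', '0.131'] w 11.9 yawY -70.0 tilt 0.25 q ['-0.33', '0.67', '1.12', '-0.00', '1.35', '0.89'] steady [ 2.  -0.2]
t 14.80 z 201.77 yaw -69.9 Mz 0.120 +- 0.010 F [ 3.1 -0.6  6.6] w 11.9 q6 0.88
```

Average Mz rose from −0.09 to 0.007 to 0.120. The last step is +0.113 N m in 16°, which is the stated bottoming slope, so the load is about 30–45 N: firm, and well below 75 N. Now I'll back off a quarter turn.

```bash
python3 -m crank '[{"linear":[-0.04,0,0],"delta_rot":[-6,0,0],"fingers":0},{"linear":[-0.04,0,0],"delta_rot":[-6,0,0],"fingers":0},{"linear":[-0.04,0,0],"delta_rot":[-6,0,0],"fingers":0},{"linear":[-0.04,0,0],"delta_rot":[-6,0,0],"fingers":0},{"linear":[-0.04,0,0],"delta_rot":[-6,0,0],"fingers":0}]'>/dev/null; python3 s.py;  python3 -m crank '[{"linear":[-0.04,0,0],"delta_rot":[-6,0,0],"fingers":0},{"linear":[-0.04,0,0],"delta_rot":[-6,0,0],"fingers":0},{"linear":[-0.04,0,0],"delta_rot":[-6,0,0],"fingers":0},{"linear":[-0.04,0,0],"delta_rot":[-6,0,0],"fingers":0},{"linear":[-0.04,0,0],"delta_rot":[-6,0,0],"fingers":0}]'>/dev/null; python3 s.py;  python3 -m crank '[{"linear":[-0.04,0,0],"delta_rot":[-6,0,0],"fingers":0},{"linear":[-0.04,0,0],"delta_rot":[-6,0,0],"fingers":0},{"linear":[-0.04,0,0],"delta_rot":[-6,0,0],"fingers":0},{"linear":[-0.04,0,0],"delta_rot":[-6,0,0],"fingers":0},{"linear":[-0.04,0,0],"delta_rot":[-6,0,0],"fingers":0}]'>/dev/null; python3 s.py; python3 m.py
```

```text
t 15.3 tcp [ 662.4 -149.1  203.2] F [3.5 2.7 5.2] M ['0.099', '-0.400', '-0.071'] w 11.8 yawY -39.6 tilt 0.17 q ['-0.33', '0.67', '1.12', '-0.00', '1.36', '0.36'] steady [1.6 0.1]
t 15.8 tcp [ 662.  -148.9  205.2] F [0.6 1.5 6. ] M ['0.237', '-0.181', '-0.087'] w 11.7 yawY -9.6 tilt 0.09 q ['-0.33', '0.66', '1.11', '0.00', '1.36', '-0.17'] steady [1.2 0.3]
t 16.3 tcp [ 661.5 -148.9  207.2] F [-1.4  0.6  7.2] M ['0.274', '0.177', '-0.091'] w 11.9 yawY 20.4 tilt 0.03 q ['-0.33', '0.66', '1.11', '-0.00', '1.37', '-0.69'] steady [0.7 0.2]
t 16.60 z 207.17 yaw 20.1 Mz 0.022 +- 0.015 F [-0.8  1.4  6.9] w 11.7 q6 -0.69
```

Tool yaw went from −69.9° to 20.1°, exactly 90°, with the grip width unchanged throughout (no slip). Let go and rise.

```bash
python3 -m crank '[{"linear":[0,0,0],"delta_rot":[0,0,0],"fingers":0.5},{"linear":[0,0,0],"delta_rot":[0,0,0],"fingers":0.5},{"linear":[0,0,0],"delta_rot":[0,0,0],"fingers":0.5},{"linear":[0,0,0],"delta_rot":[0,0,0],"fingers":0.5},{"linear":[-0.5,0,0],"delta_rot":[0,0,0],"fingers":0.5}]'; python3 -m crank '[{"linear":[-2,0,0],"delta_rot":[0,0,0],"fingers":0.5},{"linear":[-3,0,0],"delta_rot":[0,0,0],"fingers":0.5},{"linear":[-3,0,0],"delta_rot":[0,0,0],"fingers":0.5},{"linear":[0,0,0],"delta_rot":[0,0,0],"fingers":0.5},{"linear":[0,0,0],"delta_rot":[0,0,0],"fingers":0.5}]'; python3 s.py; python3 - <<'E'
from h import *; from plant import bot
print(goto(bot.get_obs(),[440,-110,290],20))
E
```

```text
time: 17.1
tool_pos: [661.1, -148.6, 210.6]
tcp_rot: [-2.235, 1.569, 2.828]
contact_force: [0.1, -0.3, 1.2]
grip_width: 44.4
time: 17.6
tool_pos: [661.8, -148.7, 292.4]
tcp_rot: [0.905, 1.569, -0.316]
contact_force: [-0.8, 1.2, -0.3]
grip_width: 45.7
t 17.6 tcp [ 661.8 -148.7  292.4] F [-0.8  1.2 -0.3] M ['-0.089', '0.017', '0.029'] w 45.7 yawY 20.0 tilt 0.1 q ['-0.33', '0.62', '0.96', '0.00', '1.56', '-0.68'] steady [0.9 0.5]
(array([  0.2, -19.5, -11.2]), array([ 0. ,  0.1, -0.1]))
```

```bash
python3 -m crank '[{"linear":[0,-3.9,-2.2],"delta_rot":[0,0,0],"fingers":0.5},{"linear":[0,-3.9,-2.2],"delta_rot":[0,0,0],"fingers":0.5},{"linear":[0,-3.9,-2.2],"delta_rot":[0,0,0],"fingers":0.5},{"linear":[0,-3.9,-2.2],"delta_rot":[0,0,0],"fingers":0.5},{"linear":[0,-3.9,-2.2],"delta_rot":[0,0,0],"fingers":0.5}]'; python3 - <<'E'
from h import *
from plant import capture
s,t=capture("side"),capture("top")
np.savez("side4.npz",**s);np.savez("top4.npz",**t)
a=cv2.resize(s["image"][200:300,290:390],None,fx=4,fy=4,interpolation=cv2.INTER_CUBIC)
b=cv2.resize(t["image"][155:205,340:390],None,fx=8,fy=8,interpolation=cv2.INTER_CUBIC)
cv2.imwrite("pics/c4.png",np.hstack([a,b]))
E
```

```text
time: 18.1
tool_pos: [438.3, -111.4, 290.1]
tcp_rot: [-2.333, 1.568, 2.729]
contact_force: [-0.7, -1.1, 0.9]
grip_width: 45.9
```

View pics/c4.png

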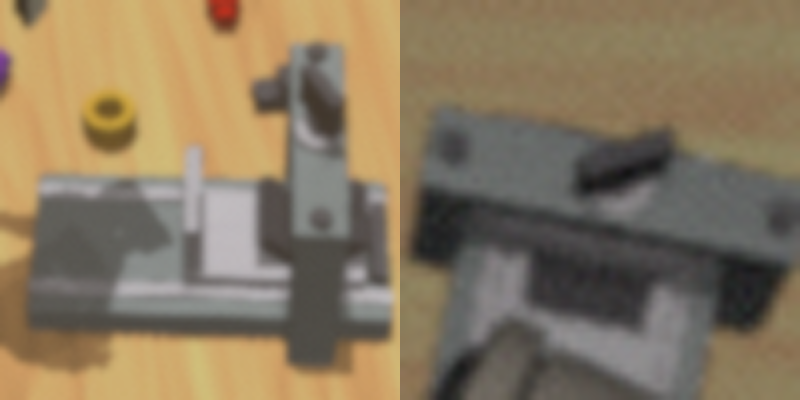

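The final view shows the carriage still home (plate at side crop about (192,215)). In the top crop the wing runs (580,180)–(670,145), a yaw of about −70°, which matches the backed-off position. The bush and jaw are where they were. Handing in.

```bash
python3 -c "
from plant import workorder;print(workorder.close_job())"
```

```text
the job is handed in; nothing more can be done
None
```

I handed the job in at about 18 s, with every step done in the order asked; no verdict is reported.

- **Carriage:** I pushed it with the shut fingers against about 3 N of friction. It stopped dead with the tool 105 mm before the screw axis, which puts the plate at −95 mm as it should be. The push peaked near 20 N.
- **Thumbscrew down:** I gripped the wing at 12 mm and turned it clockwise about 136°. The averaged moment then rose by 0.113 N m over the last 16°, which is the stated bottoming rate. I put the load at 30–45 N, under the 75 N limit.
- **Back-off:** I turned it back 90.0° by the tool's yaw, then let go and withdrew. The last picture shows the wing at about −70°, which agrees. The carriage is still home, and the bush and jaw are where they were; I did not check the other bystanders again.

**Checks that were unclear or disagreed:**
- **Moment readings:** Single ones were noisy (about ±0.03 N m), so I relied on averages taken with the arm still. That is why the load is only a range.
- **Tool height:** Close to the bottom it lagged the thread by about 0.6 mm, and it came back on reversal. I took this as give under load, because the grip width did not change. Going by height alone, the back-off would be 81° rather than 90°.
- **Bar:** It is hidden under the beam, so I could not see that it lies free. I infer that from the back-off, which is about 6 mm of screw travel.

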